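# Move the dry disc from the drying rack into the clear pocket of the storage block

### The job

The white painted disc in the leaning drying rack is dry: draw it up out of its slot by the rim and stand it in the storage block. Offcuts are jammed out of sight at the bottom of two of the block's three pockets, so feel for the one pocket in which the disc goes all the way down, and lower it fully home there in the gripper rather than letting it drop. Leave the two pine discs standing where they are in the drying rack.

Things in the scene. Friction and masses are not known exactly. Their poses are not given: they have to be found in the camera images.
- white_disc: white painted wooden disc, 166 mm across and 12 mm thick, about 0.13 kg, standing on its rim in one of the three drying slots (which one varies). Origin at the centre of one flat face; its z axis is the disc's axle (across the thickness), pointing from the origin's face to the other face.
- white_disc_centre (a point): centre of the white disc, midway through its thickness (6 mm along the disc's z axis from white_disc).
- pine_disc_a: bare pine disc, 166 mm across, 12 mm thick, standing in another drying slot; stays there. Origin and axes as for the white disc.
- pine_disc_b: bare pine disc, 165 mm across, 12 mm thick, standing in another drying slot; stays there. Origin and axes as for the white disc.
- drying_rack: fixed wooden rack, 116 x 200 mm; origin under its middle. Two rails along y, tops 40 mm up, carry the discs' rims. Three slots 60 mm apart along y, each between 8 mm dowels 17 mm apart; slots and discs lean 15 degrees from upright, tops towards the rack's +y. Disc rims stand about 63 mm (along the lean) above the dowel tips; a disc must be drawn 110 mm along the lean to be clear.
- storage_block: fixed light wooden block, 198 x 176 x 100 mm high; origin under its middle, z up. Three upright pockets along its x axis, 60 mm apart along y, each 18 mm wide, 174 mm long, open on top, floor 6 mm up. Disc fully home: centre 89 mm, top rim 172 mm above the bench. In two pockets (which two varies, unseen) a rigid, immovable offcut stops the disc 30 mm too high.
- pocket_0 (a point): middle of the mouth of the first pocket (block y = -60 mm), 100 mm up.
- pocket_1 (a point): middle of the mouth of the middle pocket (block y = 0), 100 mm up.
- pocket_2 (a point): middle of the mouth of the third pocket (block y = +60 mm), 100 mm up.
There are look-alikes about, which are no part of the job. What is shaped like the white_disc but black or purple is not meant.

How it is judged (in metres and radians):
On the way, in this order (a step that is already met when the one before it is completed fails the run):
1. the white disc is drawn up clear of the drying rack: its centre more than 0.2 m above the bench (height (world z) of white_disc_centre above 0.2 m), for 0.1 s.
2. the white disc is fully home in the clear pocket while the fingers still hold it (z of white_disc_centre in the frame of storage_block between 0.083 and 0.095 m and x of white_disc_centre in the frame of storage_block between -0.01 and 0.01 m and y of white_disc_centre in the frame of storage_block between -0.07 and 0.07 m and angle between the z axis of white_disc and the y axis of storage_block, either way round below 0.12 rad and contact force between the fingers and white_disc above 0.5 N), for 0.1 s.
At the end, for the whole second after the job is handed in: the white disc stands at rest fully home in the clear pocket (centre 83 to 95 mm above the block's underside, within 10 mm of the pocket's middle lengthwise, axle within 0.12 rad of the block's y axis) and both pine discs are within 20 mm of where they stood in the drying rack (z of white_disc_centre in the frame of storage_block between 0.083 and 0.095 m and x of white_disc_centre in the frame of storage_block between -0.01 and 0.01 m and y of white_disc_centre in the frame of storage_block between -0.07 and 0.07 m and angle between the z axis of white_disc and the y axis of storage_block, either way round below 0.12 rad and linear speed of white_disc below 0.02 m/s and distance of each of pine_disc_a, pine_disc_b from where it was at the start of the episode below 0.02 m); the robot touches nothing.
It fails at once if a pine disc is pulled or knocked more than 30 mm from its place (distance of any of pine_disc_a, pine_disc_b from where it was at the start of the episode above 0.03 m).
It also fails if it takes over 54 s, if anything falls off the work surface, if the arm or the gripper's body presses on something with over 40 N, if the wrist force passes 120 N, or if a joint passes its speed limit or range.

### The arm

A 6-joint arm with a two-finger parallel gripper is mounted at the origin on a cart in front of the work surface, level with it; the furniture and walls round the work are solid. World frame = base frame: x ahead of the robot, y to its left, z up, the work surface at z = 0. Lengths are in mm, angles in rad, forces in N, time in s.
With the tool pointing down it reaches from about 150 to 775 mm from the base axis. Payload 6.1 kg.
Tool frame: the origin (TCP) lies at the very end of the fingers, on their centre line; the grasp point (between the pads) lies 19 mm behind it; z points along the fingers, y is the line along which they close (so a half turn about z gives the same grasp; the last joint's range is limited). The gripper opens to 85 mm and grips with 20 to 120 N. Pads are 22 mm wide; open, the fingers measure 114 mm over their backs; the gripper's body (76 mm by 85 mm) begins 54 mm behind the grasp point. The pads swing forward as they close: fully open they stand 13 mm farther back than shut.
Start: joints at [1.127, 0.126, -0.04, 1.405, 0, 1.571], TCP at [225.413, 474.128, 231.295] pointing down, gripper open.
Joint ranges: [-2.72, 2.72], [-0.95, 1.95], [-1.27, 1.35], [-1.78, 2.02], [-1.46, 1.47], [-3.14, 3.14]. Speed limits (rad/s): [2.39, 2.39, 3.01, 3.14, 3.14, 3.14].

### API

Orientations are given as a rotation vector (axis times angle).
In Python, from workcell import state, get_image, close_job gives the robot as it stands.
- The arm moves only by the tool arm_command, never from a script. Its argument "deltas" is one flat list of numbers, 7 for each row, row after row: the gripper command: -1 is fully open, 1 is shut, values between are in proportion, then the shift along the world's x, y, z in m, then the turn, a rotation vector about the world's x, y, z in degrees. A call has 1 to 10 rows; each row shifts and turns the commanded pose from where the row before left it; what a row does not reach is not made up. A row lasts 1/12 s, in which the tool goes at most 41.7 mm and 7.16 degrees, less where a joint would pass 70% of its speed; a pose out of reach is approached as far as the arm can. A call with a gripper value outside its range is refused whole. The fingers move at their own pace and stop on an object; "grip_force" is the grip in N (left out, the last holds). Time passes only in rows, so rows that do not move let the fingers close. It gives the time, the measured TCP pose, the force, the opening and the grip force at its end, in the units of the state.
- state(): the state, without advancing time (a new reading comes with each control period).
- get_image(name): name is "scene" or "side" or "wrist"; returns a dict with "image" (480x640x3 uint8, blue, green, red), "mtx" (3x3 intrinsics, pixels), "dist" ([k1, k2, p1, p2, k3] as OpenCV has them; the pictures are not rectified), "eye" and "orientation" of the camera in the world. Camera axes: x right, y down, z forward; pixel columns grow to the right and rows downward; lengths in mm; the calibration is good to about 2 mm. A picture is of the moment at which its call begins. There is no depth.
- close_job(): hands the job in; it is judged then, once.
The state is a dict: "clock": time; "joint_positions": joint angles; "joint_velocities": joint speeds; "joint_efforts": joint torques, N m; "position": TCP position; "eef_rot": TCP orientation; "contact_force": force on the tool from outside, world axes, zero at the start; "wrist_torque": the same for the moment, N m; "opening": opening from 0.0 (shut) to 1.0 (fully open); "grip_force": force on a finger pad.
Only numpy, scipy, OpenCV 4.12 (cv2) and the standard library are available. Lean on these libraries where they do the work, as an engineer would, in place of code of your own. Each camera call takes 0.05 s, during which the arm holds its last target. There are 200 camera calls.

## Working session

There is one attempt and no reset: what is moved stays moved. The work goes in short steps, Python scripts to look and compute and a tool call to move; the robot and the scene stay as the last step left them, time stands still between calls to the robot, and variables do not carry over. Pictures are saved under pics/ and viewed, at most 10 in all, crops included, and the job is handed in when it is done.

Besides the shell and the picture viewer there is one more tool, called after "Call:" in YAML: its name, and indented under it one key for each argument. arm_command: Moves the arm, as the interface text tells. Its arguments: {"type":"object","properties":{"deltas":{"type":"array","items":{"type":"number"}},"grip_force":{"type":"number"}},"required":["deltas"]}

```bash
mkdir -p pics
cat > h.py <<'E'
import numpy as np, cv2
from scipy.spatial.transform import Rotation as R
from workcell import state, get_image, close_job
def cam(d):
    o=np.array(d["orientation"],float)
    Rm=R.from_rotvec(o).as_matrix() if o.shape==(3,) else (o if o.shape==(3,3) else R.from_quat(o).as_matrix())
    return np.array(d["mtx"]),np.array(d["dist"]),np.array(d["eye"],float),Rm
def ray(c,p):
    K,D,e,Rm=c
    u=cv2.undistortPoints(np.array([[p]],float),K,D)[0,0]
    v=Rm@np.array([u[0],u[1],1]); return e,v/np.linalg.norm(v)
def proj(c,X):
    K,D,e,Rm=c
    r=cv2.Rodrigues(Rm.T)[0]
    return cv2.projectPoints(np.array(X,float).reshape(-1,3),r,-Rm.T@e,K,D)[0][:,0]
def atz(c,p,z):
    e,v=ray(c,p); return e+v*(z-e[2])/v[2]
def tri(obs):
    A=0;b=0;L=[]
    for c,p in obs:
        e,v=ray(c,p);M=np.eye(3)-np.outer(v,v);A=A+M;b=b+M@e;L.append((e,v))
    X=np.linalg.solve(A,b); return X,[round(float(np.linalg.norm((np.eye(3)-np.outer(v,v))@(X-e))),1) for e,v in L]
E
python3 - <<'E'
from h import *
import pickle
P={}
for n in("scene","side","wrist"):
    d=get_image(n);cv2.imwrite(f"pics/{n}0.png",d["image"]);P[n]=cam(d);print(n,d["eye"],d["orientation"],np.array(d["mtx"])[0,0])
pickle.dump(P,open("cams.pkl","wb"));print(state())
E
```

```text
scene [ 292.49095902 -558.74136041  758.53055124] [-2.28446398  0.59218021 -0.27030645] 523.7857913707526
side [ 619.67774315 -734.59428136  499.79496791] [-2.051452   -0.04768188  0.00755855] 433.27430573026777
wrist [148.14929867 510.39107946 372.63901297] [2.40663332 1.52159747 0.25843975] 351.99829966890957
{'clock': 0.15, 'joint_positions': array([ 1.12700131e+00,  1.26253277e-01, -4.03321262e-02,  1.40538481e+00,
        1.50326618e-05,  1.57078674e+00]), 'joint_velocities': array([-1.03319700e-03,  1.41259011e-03,  1.65628164e-03, -3.26490332e-05,
       -3.57102432e-03, -6.10797676e-04]), 'joint_efforts': array([-7.92163846e-04, -4.36279213e+01,  3.53149259e+01,  1.37002312e-02,
       -8.34097182e-05,  2.88610309e-06]), 'position': array([225.2901784 , 473.88150287, 230.72123273]), 'eef_rot': array([-6.91329974e-01, -3.06430232e+00,  1.79337618e-03]), 'contact_force': array([ 0.20478973,  0.45353506, -0.61589687]), 'wrist_torque': array([ 0.01386655,  0.00963526, -0.01728264]), 'grip_force': 0.0, 'opening': 1.0031175671478254}
```

View pics/scene0.png

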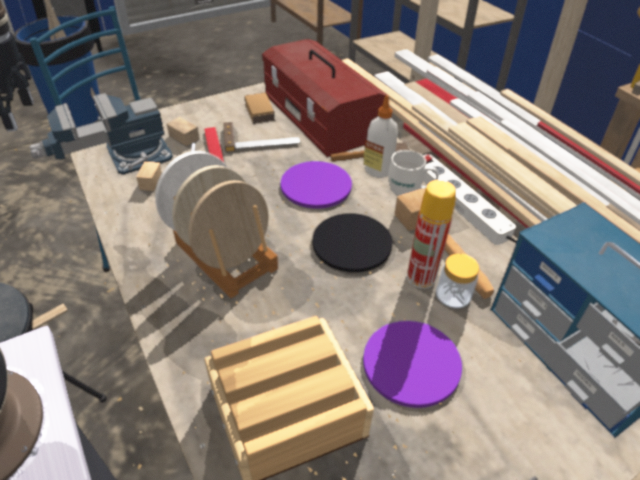

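View pics/side0.png

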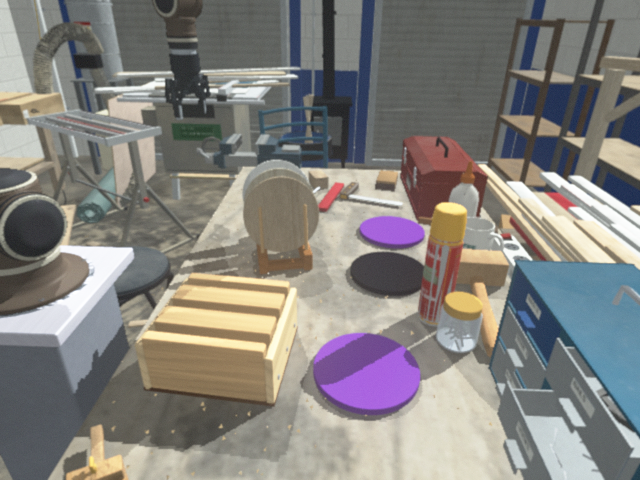

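Candidates: the white disc is in the rack at scene px (185,185). The purple discs (316,184) and (413,362), the black disc (352,242) and the pine disc (225,218) are not it. Next, close crops.

Run:
```python
import cv2,numpy as np
a=cv2.imread("pics/scene0.png");b=cv2.imread("pics/side0.png")
A=cv2.resize(a[140:300,145:290],None,fx=3.7,fy=3.7,interpolation=3)
B=cv2.resize(b[150:280,235:330],None,fx=4,fy=4,interpolation=3)
o=np.zeros((600,800,3),np.uint8)
A=A[:600,:];o[:A.shape[0],:420]=0
A=cv2.resize(a[140:300,145:290],(420,463),interpolation=3);o[:463,:420]=A
B=cv2.resize(b[150:280,235:330],(380,520),interpolation=3);o[:520,420:]=B
cv2.imwrite("pics/c1.png",o)
A=cv2.resize(a[310:470,200:380],(405,360),interpolation=3);B=cv2.resize(b[265:405,135:305],(391,322),interpolation=3)
o=np.zeros((360,800,3),np.uint8);o[:,:405]=A;o[:322,409:]=B;cv2.imwrite("pics/c2.png",o)
```

```text
(no output)
```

View pics/c1.png

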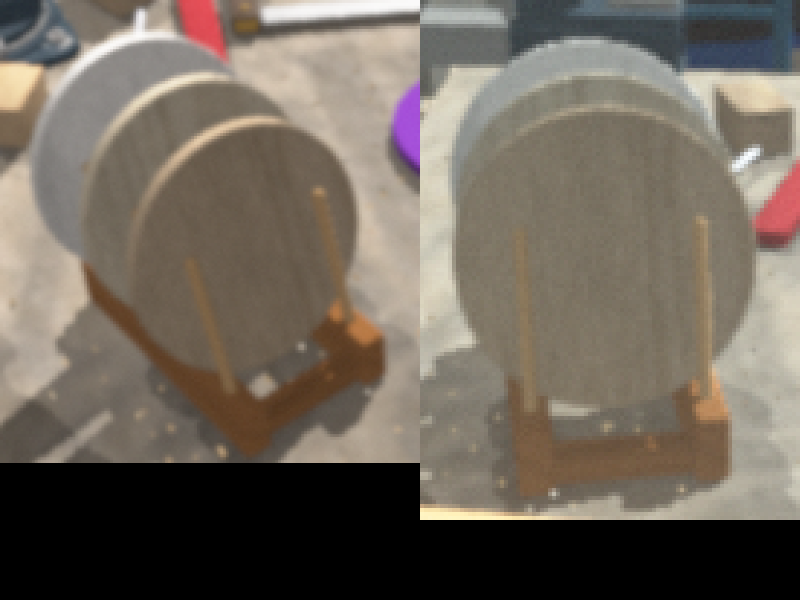

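View pics/c2.png

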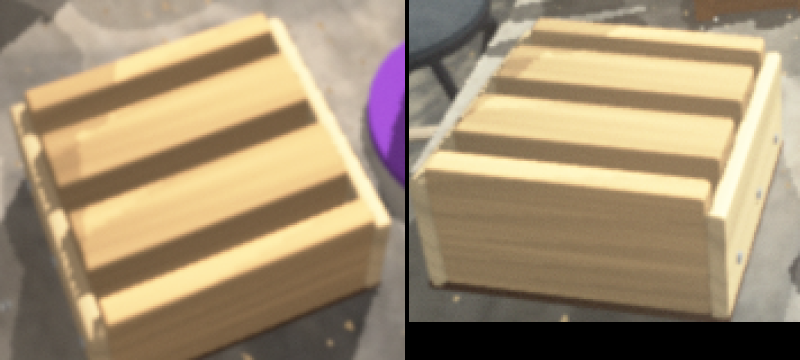

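View pics/wrist0.png

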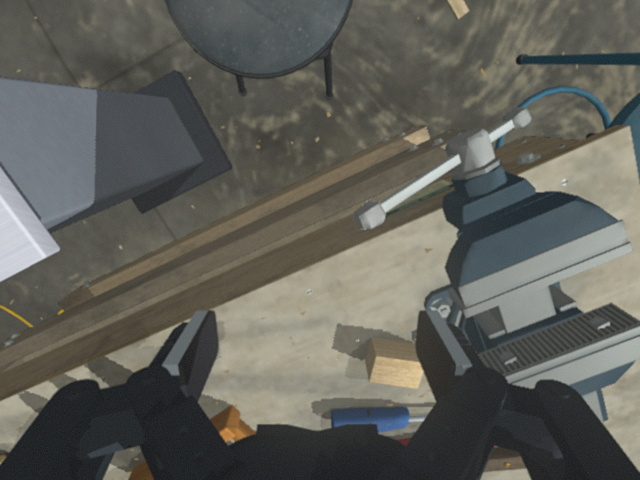

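```bash
cat > fit.py <<'E'
from h import *
import pickle
from scipy.optimize import least_squares
P=pickle.load(open("cams.pkl","rb"));S,D=P["scene"],P["side"]
sc=lambda L:np.array([(145+x/2.897,140+y/2.894) for x,y in L]); sd=lambda L:np.array([(130+x/4,150+y/4) for x,y in L])
for n,a,b in(("tipL",(192,262),(520,228)),("tipR",(317,190),(701,220)),("baseL",(230,392),(530,410)),("baseR",(347,315),(705,395))):
    X,r=tri([(S,sc([a])[0]),(D,sd([b])[0])]);print(n,X.round(1),r)
W=[(S,sc([(31,160),(40,110),(70,70),(110,42),(150,32),(190,42),(225,65),(45,205)])),(D,sd([(460,120),(490,75),(530,50),(575,40),(620,42),(665,60),(700,90),(722,125)]))]
F=[(S,sc([(132,260),(190,127),(240,115),(300,128),(345,170),(357,215)])),(D,sd([(455,250),(470,190),(520,130),(600,103),(690,130),(740,190),(755,250),(740,320),(690,385),(600,408)]))]
t=np.linspace(0,2*np.pi,120)
def sil(c,C,yaw,lean):
    y=np.array([-np.sin(yaw),np.cos(yaw),0]);x=np.array([np.cos(yaw),np.sin(yaw),0]);z=np.array([0,0,1.])
    u=z*np.cos(lean)+y*np.sin(lean);n=y*np.cos(lean)-z*np.sin(lean)
    pts=np.vstack([C+s*6*n+83*(np.outer(np.cos(t),x)+np.outer(np.sin(t),u)) for s in(1,-1)])
    return cv2.convexHull(proj(c,pts).astype(np.float32))
def res(p,sep,lean):
    C=p[:3];y=np.array([-np.sin(p[3]),np.cos(p[3]),0]);o=[]
    for obs,CC in((F,C),(W,C+sep*y)):
        for c,pts in obs:
            h=sil(c,CC,p[3],lean); o+=[cv2.pointPolygonTest(h,(float(a),float(b)),True) for a,b in pts]
    return np.array(o)
if __name__=="__main__":
  for lean in(.2618,-.2618):
    r=least_squares(res,[350,150,120,0.3],args=(120,lean),x_scale=[10,10,10,.1],diff_step=1e-4,loss="soft_l1")
    y=np.array([-np.sin(r.x[3]),np.cos(r.x[3]),0]);print(lean,r.cost,"front",r.x.round(3),"white",(r.x[:3]+120*y).round(1)); print(res(r.x,120,lean).round(1))
  s2=lambda L:np.array([(200+x/2.25,310+y/2.25) for x,y in L]);d2=lambda L:np.array([(135+(x-409)/2.3,265+y/2.3) for x,y in L])
  lines=[(S,"y",69,s2([(30,110),(270,35)])),(S,"y",51,s2([(42,137),(280,52)])),(S,"y",9,s2([(58,187),(308,102)])),(S,"y",-9,s2([(70,210),(315,125)])),(S,"y",-51,s2([(90,270),(348,178)])),(S,"y",-69,s2([(103,300),(357,203)])),
   (S,"x",99,s2([(285,18),(389,220)])),(D,"x",99,d2([(781,55),(730,215)])),(D,"y",-88,d2([(425,178),(708,207)])),(D,"y",-69,d2([(430,153),(715,182)])),(D,"y",-9,d2([(470,130),(735,118+10)]))][:10]+[(D,"y",69,d2([(530,42),(762,61)]))]
  def rb(p,full=0):
    o=[]
    for c,a,v,pts in lines:
        for q in pts:
            X=atz(c,q,p[3])[:2]-p[:2];cy,sy=np.cos(p[2]),np.sin(p[2])
            o.append((cy*X[0]+sy*X[1] if a=="x" else -sy*X[0]+cy*X[1])-v)
    return np.array(o)
  r=least_squares(rb,[350,-150,0.2,100],x_scale=[10,10,.1,10],loss="soft_l1");print("block",r.x.round(3));print(rb(r.x).round(1))
E
python3 fit.py
```

```text
tipL [467.3 105.5 135.3] [1.1, 1.1]
tipR [562.  133.5 131.7] [0.2, 0.2]
baseL [471.6  83.7  37.5] [1.0, 1.0]
baseR [566.2 110.3  36.7] [0.4, 0.4]
0.2618 12.834803906871608 front [5.10442e+02 1.31168e+02 1.08606e+02 2.02000e-01] white [486.3 248.7 108.6]
[ 2.9 -3.  -0.5  0.9  1.1  1.   0.5  0.5 -0.1 -0.5 -0.3  0.5  0.6  0.7
 -0.7 -0.1  0.8 -0.1  0.8  0.7  0.3  1.1  1.4  2.8 -0.5 -0.8 -0.3  0.1
 -0.3 -0.7 -1.1 -1.6]
-0.2618 76.32857456217498 front [5.08077e+02 1.51372e+02 1.11877e+02 1.88000e-01] white [485.6 269.3 111.9]
[  6.1  -9.2  -5.1   2.5  -1.   -9.4  -0.2   1.3  -0.3  -1.2   0.9   1.8
  -0.4  -5.6 -12.1 -13.2   2.6  -1.9  -3.8  -4.   -2.1   2.6   2.9   2.5
  -0.5  -0.8  -0.7  -0.3   0.    0.8   1.   -0.1]
block [ 4.58622e+02 -1.92713e+02 -1.12000e-01  8.80970e+01]
[ 3.7  0.4 -1.4  2.4  1.4 -0.3  1.1 -0.4  0.1 -2.4 -3.  -2.6  0.9 -2.7
 -0.8  2.3 -1.5  2.3  1.8  5.2 -5.7 -0.7]
```

```bash
cat >> h.py <<'E'
import pickle
def camrel():
    P=pickle.load(open("cams.pkl","rb"))["wrist"]
    Rt=R.from_rotvec([-6.91329974e-01,-3.06430232e+00,1.79337618e-03]).as_matrix();p=np.array([225.29,473.88,230.72])
    return Rt.T@(P[2]-p),Rt.T@P[3],P
def wcam(p,Rt):
    e,Rm,P=camrel(); return (P[0],P[1],Rt@e+p,Rt@Rm)
def toolR(yaw,lean):
    y=np.array([-np.sin(yaw),np.cos(yaw),0]);z=np.array([0,0,1.])
    u=z*np.cos(lean)+y*np.sin(lean);n=y*np.cos(lean)-z*np.sin(lean)
    return np.column_stack([np.cross(n,-u),n,-u])
def plan(p,Rt,vmax=38):
    s=state();d=np.array(p)-s["position"];w=np.degrees(R.from_matrix(Rt@R.from_rotvec(s["eef_rot"]).as_matrix().T).as_rotvec())
    N=int(np.ceil(max(np.linalg.norm(d)/vmax,np.linalg.norm(w)/6.8,1)));print("clock",round(s["clock"],2),"d mm",d.round(1),"w deg",w.round(2),"rows",N,"per row",(d/N/1000).round(4),(w/N).round(3))
E
sed -i 's/r=least_squares(rb,.*/r=least_squares(lambda q:rb(np.r_[q,100]),[450,-190,-.1],x_scale=[10,10,.1],loss="soft_l1");print("block",r.x.round(3));print(rb(np.r_[r.x,100]).round(1))/' fit.py
python3 fit.py | tail -4
python3 - <<'E'
from h import *
e,Rm,_=camrel();print("cam in tool",e.round(1),"view dir",Rm[:,2].round(3))
Rt=toolR(.24,0)
for p in([500,200,330],[530,250,330],[500,250,330]):
    c=wcam(np.array(p,float),Rt);print(p,c[2].round(),proj(c,[[486,265,190],[498,207,190],[510,148,190],p]).round())
plan([530,250,330],Rt)
E
```

```text
-0.5  -0.8  -0.7  -0.3   0.    0.8   1.   -0.1]
block [ 4.57584e+02 -2.00716e+02 -1.11000e-01]
[  3.8   0.3  -0.8   2.6   2.6   0.7   2.6   0.9   2.4  -0.3  -0.3  -0.1
  -2.9  -6.6   3.    5.7  -5.7  -2.3  -3.1  -0.  -14.4  -9.7]
cam in tool [  85.3   -0.3 -141.9] view dir [-0.329  0.002  0.944]
[500, 200, 330] [417. 179. 472.] [[395. 228.]
 [325. 225.]
 [253. 222.]
 [317. 314.]]
[530, 250, 330] [447. 229. 472.] [[348. 179.]
 [273. 176.]
 [198. 173.]
 [317. 314.]]
[500, 250, 330] [417. 229. 472.] [[338. 214.]
 [266. 211.]
 [193. 209.]
 [317. 314.]]
clock 0.15 d mm [ 304.7 -223.9   99.3] w deg [ 7.000e-02 -1.000e-02  3.918e+01] rows 11 per row [ 0.0277 -0.0204  0.009 ] [ 6.000e-03 -1.000e-03  3.562e+00]
```

Call:
arm_command:
  deltas: [0.06,0.0275,-0.0224,0.0099,0,0,3.92,0.06,0.0275,-0.0224,0.0099,0,0,3.92,0.06,0.0275,-0.0224,0.0099,0,0,3.92,0.06,0.0275,-0.0224,0.0099,0,0,3.92,0.06,0.0275,-0.0224,0.0099,0,0,3.92,0.06,0.0275,-0.0224,0.0099,0,0,3.92,0.06,0.0275,-0.0224,0.0099,0,0,3.92,0.06,0.0275,-0.0224,0.0099,0,0,3.92,0.06,0.0275,-0.0224,0.0099,0,0,3.92,0.06,0.0275,-0.0224,0.0099,0,0,3.92]

```text
clock: 0.98
position: [501.5, 248.7, 330.6]
eef_rot: [0.382, -3.118, 0.0]
contact_force: [0.3, 0.4, 1.0]
opening: 0.466
grip_force: 0.0
```

Call:
arm_command:
  deltas: [0.06,0,0,0,0,0,0,0.06,0,0,0,0,0,0,0.06,0,0,0,0,0,0]

```text
clock: 1.23
position: [500.3, 250.0, 329.8]
eef_rot: [0.375, -3.118, 0.0]
contact_force: [-0.5, 0.6, 0.1]
opening: 0.468
grip_force: 0.0
```

Run:
```python
from h import *
d=get_image("wrist");cv2.imwrite("pics/w1.png",d["image"]);c=cam(d);pickle.dump(c,open("w1.pkl","wb"));print(c[2],proj(c,[[486,265,190]]),state()["opening"])
```

```text
[417.48024051 229.92730941 471.87554936] [[337.61456603 213.3457544 ]] 0.4672647002759037
```

View pics/w1.png

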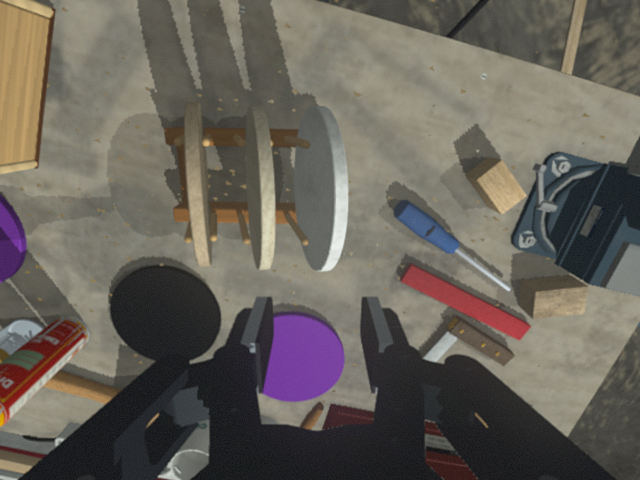

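Call:
arm_command:
  deltas: [0.06,-0.0045,-0.04,-0.002,0,0,-2,0.06,-0.0045,-0.04,-0.002,0,0,-2,0.06,-0.0045,-0.04,-0.002,0,0,-2,0.06,-0.0045,-0.04,-0.002,0,0,-2,0.06,-0.0045,-0.04,-0.002,0,0,-2,0.06,-0.0045,-0.04,-0.002,0,0,-2,0.06,-0.0045,-0.04,-0.002,0,0,-2,0.06,-0.0045,-0.04,-0.002,0,0,-2,0.06,0,-0.04,0,0,0,-2,0.06,0,-0.04,0,0,0,-2]

```text
clock: 2.12
position: [463.4, -150.2, 314.4]
eef_rot: [0.17, 3.137, 0.0]
contact_force: [2.2, 0.5, 0.4]
opening: 0.471
grip_force: 0.0
```

Call:
arm_command:
  deltas: [0.06,0,0,0,0,0,0,0.06,0,0,0,0,0,0,0.06,0,0,0,0,0,0]

```text
clock: 2.37
position: [464.1, -148.8, 314.1]
eef_rot: [-0.169, -3.137, -0.001]
contact_force: [-0.6, -0.2, 0.1]
opening: 0.469
grip_force: 0.0
```

Run:
```python
from h import *
d=get_image("wrist");cv2.imwrite("pics/w2.png",d["image"]);c=cam(d);pickle.dump(c,open("w2.pkl","wb"));print(c[2],proj(c,[[457,-200,100]]),state()["clock"])
```

```text
[ 379.24885304 -139.84264281  456.20989664] [[265.93798326 203.14663797]] 2.4167
```

View pics/w2.png

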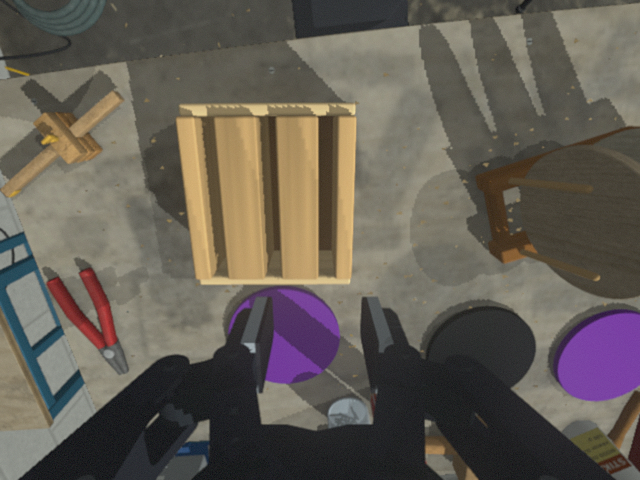

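Run:
```python
import cv2,numpy as np
a=cv2.imread("pics/w2.png");b=cv2.imread("pics/w1.png")
A=cv2.resize(a[95:295,170:365],(488,500),interpolation=3)
B=cv2.resize(b[90:290,240:360],(300,500),interpolation=3)
cv2.imwrite("pics/c3.png",np.hstack([A,B]))
```

```text
(no output)
```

View pics/c3.png

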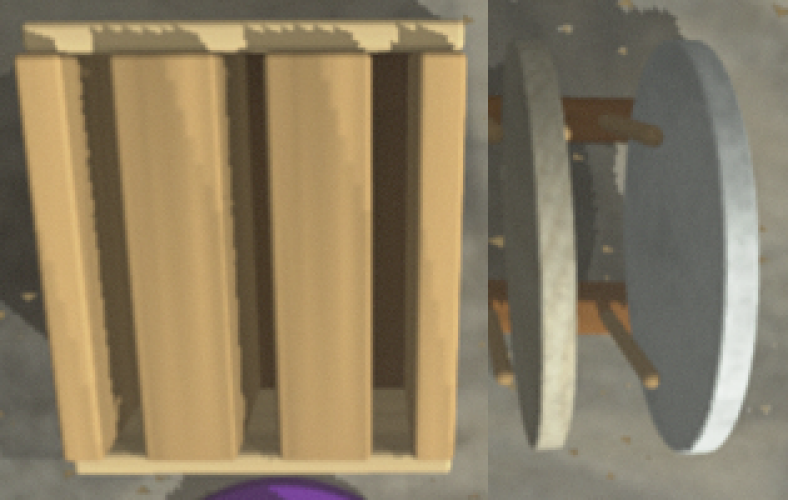

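```bash
cat > fit2.py <<'E'
from fit import *
c1=pickle.load(open("w1.pkl","rb"));c2=pickle.load(open("w2.pkl","rb"))
k=lambda L:np.array([(240+(x-488)/2.5,90+y/2.5) for x,y in L])
W.append((c1,k([(690,38),(715,42),(738,100),(752,180),(760,265),(752,370),(735,430),(715,452),(665,50),(645,95),(628,170),(626,230),(636,320),(655,400),(680,450)])))
M=[(c1,k([(545,38),(562,90),(573,170),(577,240),(573,370),(560,445),(538,449)]))]
F=[F[1],(c1,np.array([(194,101),(206,266)]))]
def solve(use,x0):
    def rs(p):
        o=[]
        for c,pts in use:
            h=sil(c,p[:3],p[3],.2618);o+=[cv2.pointPolygonTest(h,(float(a),float(b)),True) for a,b in pts]
        return np.array(o)
    r=least_squares(rs,x0,x_scale=[10,10,10,.1],diff_step=1e-4,loss="soft_l1");return r.x,rs(r.x)
for n,u,x0 in(("white",W,[486,249,108,.22]),("front",F,[510,131,108,.22])):
    x,r=solve(u,x0);print(n,x.round(3),"rms",np.sqrt((r**2).mean()).round(2))
    if n=="white": print(r.round(1))
b=lambda L:np.array([(170+x/2.5025,95+y/2.5) for x,y in L])
E=[(-88,16,66),(-69,64,104),(-51,110,147),(-9,218,237),(9,266,282),(51,368,372),(69,417,413),(88,467,455)]
obs=b([(q[1],55) for q in E]+[(q[2],460) for q in E]);xy=np.array([(-87,q[0]) for q in E]+[(87,q[0]) for q in E],float)
def rb(p,f=0):
    if len(p)<4:p=np.r_[p,100]
    cy,sy=np.cos(p[2]),np.sin(p[2]);X=np.column_stack([p[0]+cy*xy[:,0]-sy*xy[:,1],p[1]+sy*xy[:,0]+cy*xy[:,1],np.full(len(xy),p[3])])
    return (proj(c2,X)-obs).ravel()
for x0 in([457,-200,-.1],[457,-200,-.1,100]):
    r=least_squares(rb,x0,x_scale=[10,10,.1,10][:len(x0)],loss="soft_l1");print("block",r.x.round(3),np.sqrt((rb(r.x)**2).mean()))
print(rb(r.x).reshape(-1,2).round(1).tolist())
E
python3 fit2.py
```

```text
tipL [467.3 105.5 135.3] [1.1, 1.1]
tipR [562.  133.5 131.7] [0.2, 0.2]
baseL [471.6  83.7  37.5] [1.0, 1.0]
baseR [566.2 110.3  36.7] [0.4, 0.4]
white [4.87124e+02 2.47813e+02 1.08802e+02 2.31000e-01] rms 1.42
[-0.2 -0.9  0.2  0.4  0.3  1.2  1.6  2.1 -0.8 -1.  -0.4  0.  -0.3 -0.6
 -0.9 -1.4 -0.5 -1.7  1.2  2.2  1.3  1.3  0.5 -1.3  3.8  3.5  0.6  0.2
  1.3  2.   0.1]
front [5.11064e+02 1.30655e+02 1.08821e+02 2.94000e-01] rms 0.4
block [ 4.59220e+02 -1.95903e+02 -1.08000e-01] 1.3094562948492048
block [ 4.59773e+02 -1.96807e+02 -1.06000e-01  9.39650e+01] 0.5274485776053678
[[-0.0, 0.4], [0.1, 0.2], [0.1, 0.1], [-0.1, -0.1], [-0.8, -0.2], [1.6, -0.3], [0.5, -0.3], [-0.0, -0.3], [-0.2, 0.1], [1.3, 0.1], [-0.1, 0.1], [0.9, 0.1], [-1.2, 0.1], [-0.2, 0.0], [-0.7, -0.0], [-0.7, -0.1]]
```

Run:
```python
from h import *
C=np.array([487.1,247.8,108.8]);Rt=toolR(.22,.2618);u=-Rt[:,2];print("u",u.round(4))
plan(C+130*u,Rt); print((C+50*u).round(1))
```

```text
u [-0.0565  0.2526  0.9659]
clock 2.42 d mm [ 15.5 429.  -79.9] w deg [-15.07  -0.86  18.61] rows 12 per row [ 0.0013  0.0358 -0.0067] [-1.256 -0.072  1.551]
[484.3 260.4 157.1]
```

Call:
arm_command:
  deltas: [0.06,0.0013,0.0358,-0.0067,-1.256,-0.072,1.551,0.06,0.0013,0.0358,-0.0067,-1.256,-0.072,1.551,0.06,0.0013,0.0358,-0.0067,-1.256,-0.072,1.551,0.06,0.0013,0.0358,-0.0067,-1.256,-0.072,1.551,0.06,0.0013,0.0358,-0.0067,-1.256,-0.072,1.551,0.06,0.0013,0.0358,-0.0067,-1.256,-0.072,1.551,0.06,0.0013,0.0358,-0.0067,-1.256,-0.072,1.551,0.06,0.0013,0.0358,-0.0067,-1.256,-0.072,1.551,0.06,0.0013,0.0358,-0.0067,-1.256,-0.072,1.551,0.06,0.0013,0.0358,-0.0067,-1.256,-0.072,1.551]

```text
clock: 3.25
position: [475.8, 211.9, 247.4]
eef_rot: [-0.261, 3.086, -0.339]
contact_force: [1.1, -0.7, 0.8]
opening: 0.474
grip_force: 0.0
```

Call:
arm_command:
  deltas: [0.06,0.0013,0.0358,-0.0067,-1.256,-0.072,1.551,0.06,0.0013,0.0358,-0.0067,-1.256,-0.072,1.551,0.06,0,0,0,0,0,0,0.06,0,0,0,0,0,0,0.06,0,0,0,0,0,0]

```text
clock: 3.67
position: [478.9, 280.9, 233.9]
eef_rot: [-0.341, 3.067, -0.405]
contact_force: [0.1, -1.0, 0.1]
opening: 0.469
grip_force: 0.0
```

Run:
```python
from fit import *
C=np.array([487.1,247.8,108.8]);Rt=toolR(.22,.2618);u=-Rt[:,2]
s=state();print(s["joint_positions"].round(2));plan(C+130*u,Rt)
d=get_image("wrist");c=cam(d);im=d["image"].copy();pickle.dump(c,open("w3.pkl","wb"))
cv2.imwrite("pics/w3raw.png",im)
cv2.polylines(im,[sil(c,C,.22,.2618).astype(int)],True,(0,0,255),1)
x0=proj(c,[C+83*u])[0];print(x0)
im=im[max(0,int(x0[1])-150):int(x0[1])+150,120:520]
cv2.imwrite("pics/w3.png",cv2.resize(im,None,fx=2,fy=2,interpolation=3))
```

```text
tipL [467.3 105.5 135.3] [1.1, 1.1]
tipR [562.  133.5 131.7] [0.2, 0.2]
baseL [471.6  83.7  37.5] [1.0, 1.0]
baseR [566.2 110.3  36.7] [0.4, 0.4]
[ 0.66  0.27  0.12  1.53 -0.24  0.45]
clock 3.67 d mm [ 0.9 -0.2  0.5] w deg [ 0.04  0.02 -0.07] rows 1 per row [ 0.0009 -0.0002  0.0005] [ 0.041  0.022 -0.068]
[314.85552551 272.47268243]
```

View pics/w3.png

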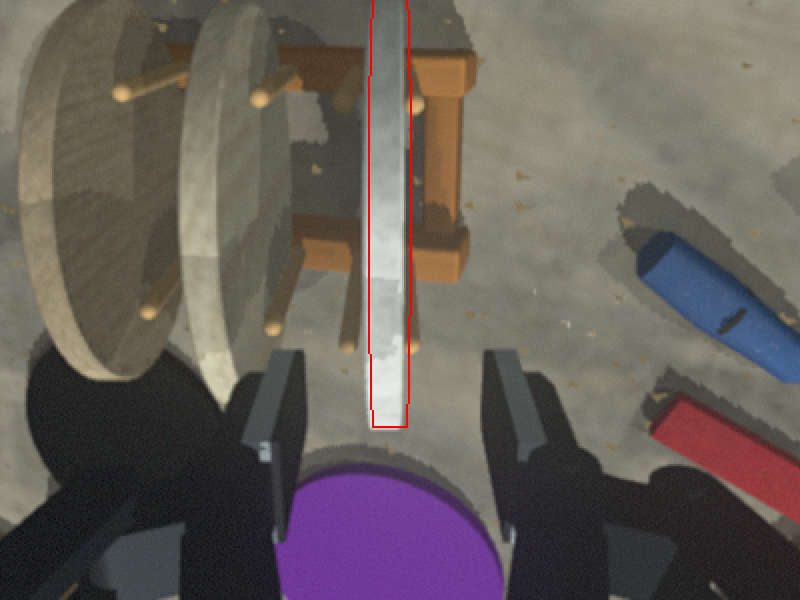

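Call:
arm_command:
  deltas: [0.06,0.0011,-0.0043,-0.0154,0,0,0,0.06,0.0011,-0.0043,-0.0154,0,0,0,0.06,0.0011,-0.0043,-0.0154,0,0,0,0.06,0.0011,-0.0043,-0.0154,0,0,0,0.06,0.0011,-0.0043,-0.0154,0,0,0,0.06,0,0,0,0,0,0,0.06,0,0,0,0,0,0]

```text
clock: 4.3
position: [485.2, 256.8, 157.6]
eef_rot: [-0.333, 3.068, -0.405]
contact_force: [0.6, -0.1, 0.5]
opening: 0.468
grip_force: 0.0
```

Call:
arm_command:
  deltas: [1,0,0,0,0,0,0,1,0,0,0,0,0,0,1,0,0,0,0,0,0,1,0,0,0,0,0,0,1,0,0,0,0,0,0,1,0,0,0,0,0,0,1,0,0,0,0,0,0,1,0,0,0,0,0,0]
  grip_force: 45

```text
clock: 4.97
position: [486.1, 258.4, 158.1]
eef_rot: [-0.336, 3.066, -0.404]
contact_force: [-0.2, -1.9, 5.8]
opening: 0.135
grip_force: 48.4
```

Call:
arm_command:
  deltas: [1,-0.0006,0.0025,0.0097,0,0,0,1,-0.0009,0.0038,0.0145,0,0,0,1,-0.0009,0.0038,0.0145,0,0,0,1,-0.0009,0.0038,0.0145,0,0,0,1,-0.0009,0.0038,0.0145,0,0,0,1,-0.0009,0.0038,0.0145,0,0,0,1,-0.0009,0.0038,0.0145,0,0,0,1,-0.0009,0.0038,0.0145,0,0,0,1,-0.0009,0.0038,0.0145,0,0,0]

```text
clock: 5.72
position: [477.3, 291.8, 283.5]
eef_rot: [-0.336, 3.068, -0.404]
contact_force: [-0.1, 0.8, -0.8]
opening: 0.132
grip_force: 47.5
```

Call:
arm_command:
  deltas: [1,-0.0009,0.0038,0.0145,0,0,0,1,-0.0009,0.0038,0.0145,0,0,0,1,0,0,0.02,0,0,0,1,0,0,0.02,0,0,0,1,0,0,0.02,0,0,0,1,0,0,0.02,0,0,0,1,0,0,0,0,0,0,1,0,0,0,0,0,0]

```text
clock: 6.38
position: [476.1, 299.5, 392.2]
eef_rot: [-0.336, 3.067, -0.402]
contact_force: [1.4, 1.1, -1.4]
opening: 0.131
grip_force: 47.5
```

Run:
```python
from h import *
s=state();print(s["opening"],s["contact_force"],s["wrist_torque"])
B=np.array([459.5,-196.4,0]);yaw=-.107;Rt=toolR(yaw,0);y=np.array([-np.sin(yaw),np.cos(yaw),0])
for k in(-60,0,60):
    print(k,(B+k*y).round(1))
plan(B+60*y+[0,0,100+50+83+35],Rt)
d=get_image("side");cv2.imwrite("pics/s1.png",d["image"])
w=get_image("wrist");cv2.imwrite("pics/w4.png",w["image"])
o=np.hstack([cv2.resize(d["image"],(400,300)),cv2.resize(w["image"],(400,300))]);cv2.imwrite("pics/v1.png",o)
```

```text
0.13142965406531013 [ 1.40233788  1.05088963 -1.41066762] [0.31946785 0.04397927 0.00160126]
-60 [ 453.1 -256.1    0. ]
0 [ 459.5 -196.4    0. ]
60 [ 465.9 -136.7    0. ]
clock 6.38 d mm [ -10.2 -436.2 -124.2] w deg [ 14.97   0.97 -18.52] rows 12 per row [-0.0008 -0.0364 -0.0104] [ 1.248  0.081 -1.543]
```

View pics/v1.png

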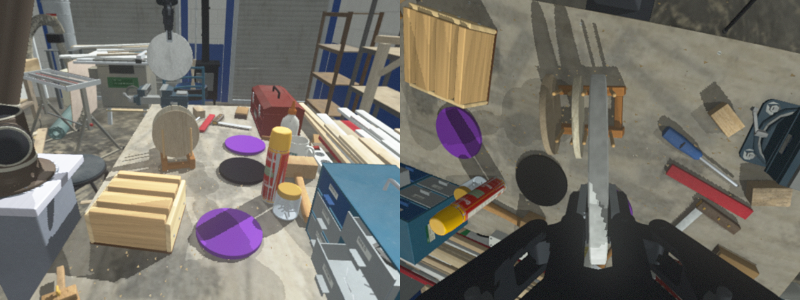

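Call:
arm_command:
  deltas: [1,-0.0008,-0.0364,0,1.248,0.081,-1.543,1,-0.0008,-0.0364,0,1.248,0.081,-1.543,1,-0.0008,-0.0364,0,1.248,0.081,-1.543,1,-0.0008,-0.0364,0,1.248,0.081,-1.543,1,-0.0008,-0.0364,0,1.248,0.081,-1.543,1,-0.0008,-0.0364,0,1.248,0.081,-1.543,1,-0.0008,-0.0364,0,1.248,0.081,-1.543,1,-0.0008,-0.0364,-0.018,1.248,0.081,-1.543,1,-0.0008,-0.0364,-0.018,1.248,0.081,-1.543,1,-0.0008,-0.0364,-0.018,1.248,0.081,-1.543]

```text
clock: 7.32
position: [466.9, -66.8, 335.9]
eef_rot: [0.085, 3.137, -0.068]
contact_force: [0.9, 0.6, -1.5]
opening: 0.133
grip_force: 47.4
```

Call:
arm_command:
  deltas: [1,-0.0008,-0.0364,-0.018,1.248,0.081,-1.543,1,-0.0008,-0.0364,-0.018,1.248,0.081,-1.543,1,0,0,-0.02,0,0,0,1,0,0,-0.014,0,0,0,1,0,0,0,0,0,0,1,0,0,0,0,0,0,1,0,0,0,0,0,0]

```text
clock: 7.9
position: [466.2, -137.6, 267.9]
eef_rot: [-0.166, -3.135, 0.002]
contact_force: [-0.8, 0.1, -0.6]
opening: 0.133
grip_force: 47.4
```

```bash
cat > track.py <<'E'
# fit held disc: white-ish difference in side & scene views against predicted silhouette
from fit import *
s=state();Rt=R.from_rotvec(s["eef_rot"]).as_matrix();p=s["position"]
plan(np.array([465.9,-136.7,268]),toolR(-.107,0));print(s["contact_force"].round(1),s["wrist_torque"].round(2))
obs=[]
u=-Rt[:,2];n=Rt[:,1]
yaw=np.arctan2(-n[0],n[1]);C0=p+50*u
for nm in("side","scene","wrist"):
    d=get_image(nm);c=cam(d);cv2.imwrite(f"pics/t_{nm}.png",d["image"]);g=cv2.GaussianBlur(cv2.cvtColor(d["image"],6),(0,0),1).astype(float)
    ref=cv2.imread(f"pics/{nm}0.png") if nm!="wrist" else None
    h=sil(c,C0-100*u*1.0,yaw,0)[:,0] 
    if ref is None: continue
    diff=np.abs(d["image"].astype(int)-ref).max(2);m=(cv2.GaussianBlur(diff.astype(np.float32),(0,0),1)>22)
    ctr=h.mean(0);pts=[]
    for q in h[::2]:
        v=(q-ctr)/np.linalg.norm(q-ctr)
        prof=[m[int(round((q+v*k)[1])),int(round((q+v*k)[0]))] for k in np.arange(-8,12,.5)]
        # last inside->outside change
        if prof[0] and not prof[-1] and np.sum(np.diff(np.array(prof,int))!=0)==1: pts.append(q+v*(-8+.5*np.argmin(prof)-.25))
    print(nm,len(pts),"mean offset",np.mean([np.linalg.norm(a-ctr) for a in pts])-0 if pts else None)
    obs.append((c,np.array(pts)))
def rs(P):
    o=[]
    for c,pts in obs:
        h=sil(c,P,yaw,0);o+=[cv2.pointPolygonTest(h,(float(a),float(b)),True) for a,b in pts]
    return np.array(o)
r=least_squares(rs,C0-100*u,x_scale=10,diff_step=1e-4,loss="soft_l1",f_scale=.5)
print("disc centre",r.x.round(1),"in tool xyz",(Rt.T@(r.x-p)).round(1),"rms",np.sqrt((rs(r.x)**2).mean()).round(2),"median abs",np.median(abs(rs(r.x))).round(2))
E
python3 track.py | grep -v "^tip\|^base"
```

```text
clock 7.9 d mm [-0.3  0.9  0.1] w deg [ 0.08 -0.11 -0.05] rows 1 per row [-0.0003  0.0009  0.0001] [ 0.076 -0.106 -0.054]
[-0.8  0.1 -0.6] [-0.01  0.04 -0.  ]
side 47 mean offset 53.73947813691739
scene 40 mean offset 51.909171603715926
disc centre [ 463.9 -134.3  218.3] in tool xyz [ 2.6  3.2 49.7] rms 2.56 median abs 0.8
```

Call:
arm_command:
  deltas: [1,0.0018,0.0005,-0.012,0,0,0,1,0,0,-0.012,0,0,0,1,0,0,-0.006,0,0,0,1,0,0,-0.005,0,0,0,1,0,0,-0.004,0,0,0,1,0,0,-0.004,0,0,0,1,0,0,0,0,0,0]
  grip_force: 45

```text
clock: 8.63
position: [468.0, -137.5, 224.2]
eef_rot: [-0.167, -3.135, 0.002]
contact_force: [0.7, 0.1, -2.5]
opening: 0.136
grip_force: 47.5
```

Call:
arm_command:
  deltas: [1,0,0,-0.007,0,0,0,1,0,0,-0.007,0,0,0,1,0,0,-0.007,0,0,0,1,0,0,-0.007,0,0,0,1,0,0,0,0,0,0]

```text
clock: 9.05
position: [467.3, -137.4, 194.7]
eef_rot: [-0.167, -3.133, 0.001]
contact_force: [0.1, 0.5, -1.4]
opening: 0.132
grip_force: 47.5
```

Call:
arm_command:
  deltas: [1,0,0,-0.006,0,0,0,1,0,0,-0.006,0,0,0,1,0,0,-0.006,0,0,0,1,0,0,0,0,0,0]

```text
clock: 9.38
position: [467.6, -137.4, 177.2]
eef_rot: [-0.167, -3.134, 0.002]
contact_force: [-0.3, -0.0, -0.8]
opening: 0.131
grip_force: 47.5
```

Call:
arm_command:
  deltas: [1,0,0,-0.004,0,0,0,1,0,0,-0.004,0,0,0,1,0,0,-0.004,0,0,0,1,0,0,-0.003,0,0,0,1,0,0,0,0,0,0]

```text
clock: 9.8
position: [469.9, -137.9, 166.8]
eef_rot: [0.167, 3.133, -0.004]
contact_force: [-2.4, 1.7, 17.8]
opening: 0.132
grip_force: 50.5
```

Stopped about 29 mm high with 18 N up, so this pocket has an offcut. Next is the middle pocket.

Call:
arm_command:
  deltas: [1,0,0,0.01,0,0,0,1,0,0,0.018,0,0,0,1,0,0,0.018,0,0,0,1,0,0,0.018,0,0,0,1,0,0,0.018,0,0,0,1,0,0,0.004,0,0,0,1,0,0,0,0,0,0]

```text
clock: 10.38
position: [468.8, -137.8, 250.7]
eef_rot: [0.168, 3.137, -0.003]
contact_force: [0.5, -0.2, -1.3]
opening: 0.135
grip_force: 47.8
```

Call:
arm_command:
  deltas: [1,-0.0016,-0.0149,0,0,0,0,1,-0.0016,-0.0149,0,0,0,0,1,-0.0016,-0.0149,0,0,0,0,1,-0.0016,-0.0149,0,0,0,0,1,0,0,0,0,0,0,1,0,0,0,0,0,0]

```text
clock: 10.88
position: [461.2, -197.3, 248.1]
eef_rot: [-0.17, -3.133, 0.001]
contact_force: [-0.3, -0.3, -0.9]
opening: 0.135
grip_force: 47.7
```

Call:
arm_command:
  deltas: [1,0,0,-0.008,0,0,0,1,0,0,-0.005,0,0,0,1,0,0,-0.004,0,0,0,1,0,0,-0.004,0,0,0,1,0,0,0,0,0,0]

```text
clock: 11.3
position: [461.3, -196.6, 227.4]
eef_rot: [-0.166, -3.134, 0.001]
contact_force: [-0.6, 0.7, -1.0]
opening: 0.132
grip_force: 47.7
```

Call:
arm_command:
  deltas: [1,0,0,-0.007,0,0,0,1,0,0,-0.007,0,0,0,1,0,0,-0.007,0,0,0,1,0,0,-0.007,0,0,0,1,0,0,0,0,0,0]

```text
clock: 11.72
position: [461.0, -196.9, 198.7]
eef_rot: [-0.167, -3.133, 0.001]
contact_force: [-0.6, 0.3, -1.7]
opening: 0.13
grip_force: 47.7
```

Call:
arm_command:
  deltas: [1,0,0,-0.006,0,0,0,1,0,0,-0.006,0,0,0,1,0,0,-0.006,0,0,0,1,0,0,-0.004,0,0,0,1,0,0,0,0,0,0]

```text
clock: 12.13
position: [461.2, -197.0, 177.4]
eef_rot: [-0.167, -3.134, 0.001]
contact_force: [-0.5, -0.3, -0.5]
opening: 0.134
grip_force: 47.7
```

Call:
arm_command:
  deltas: [1,0,0,-0.004,0,0,0,1,0,0,-0.004,0,0,0,1,0,0,-0.004,0,0,0,1,0,0,0,0,0,0]

```text
clock: 12.47
position: [461.4, -197.0, 165.7]
eef_rot: [-0.167, -3.134, 0.002]
contact_force: [0.0, 0.7, -1.5]
opening: 0.129
grip_force: 47.7
```

Call:
arm_command:
  deltas: [1,0,0,-0.004,0,0,0,1,0,0,-0.004,0,0,0,1,0,0,0,0,0,0]

```text
clock: 12.72
position: [461.4, -197.0, 157.7]
eef_rot: [-0.167, -3.134, 0.002]
contact_force: [-1.0, 0.7, -1.7]
opening: 0.132
grip_force: 47.7
```

Call:
arm_command:
  deltas: [1,0,0,-0.004,0,0,0,1,0,0,-0.004,0,0,0,1,0,0,-0.003,0,0,0,1,0,0,0,0,0,0]

```text
clock: 13.05
position: [461.3, -197.0, 146.8]
eef_rot: [-0.168, -3.134, 0.002]
contact_force: [-1.1, 0.5, -1.7]
opening: 0.131
grip_force: 47.7
```

Clear past the offcut height. Now lowering to the floor gently.

Call:
arm_command:
  deltas: [1,0,0,-0.003,0,0,0,1,0,0,-0.003,0,0,0,1,0,0,-0.002,0,0,0,1,0,0,0,0,0,0]

```text
clock: 13.38
position: [461.5, -197.1, 139.0]
eef_rot: [-0.168, -3.135, 0.002]
contact_force: [0.1, 0.6, -1.6]
opening: 0.132
grip_force: 47.7
```

Call:
arm_command:
  deltas: [1,0,0,-0.002,0,0,0,1,0,0,0,0,0,0]

```text
clock: 13.55
position: [461.6, -197.1, 137.3]
eef_rot: [-0.167, -3.135, 0.002]
contact_force: [0.4, -1.1, -2.3]
opening: 0.134
grip_force: 47.7
```

Call:
arm_command:
  deltas: [1,0,0,-0.001,0,0,0,1,0,0,-0.001,0,0,0,1,0,0,0,0,0,0]

```text
clock: 13.8
position: [462.1, -197.3, 137.0]
eef_rot: [-0.168, -3.137, 0.003]
contact_force: [-1.9, 0.7, 7.1]
opening: 0.134
grip_force: 49.0
```

Call:
arm_command:
  deltas: [1,0,0,0,0,0,0,1,0,0,0,0,0,0,1,0,0,0,0,0,0]

```text
clock: 14.05
position: [462.1, -197.3, 136.9]
eef_rot: [-0.168, -3.137, 0.003]
contact_force: [-0.7, 0.8, 6.8]
opening: 0.131
grip_force: 49.0
```

Call:
arm_command:
  deltas: [0.4,0,0,0,0,0,0,0.2,0,0,0,0,0,0,0.2,0,0,0,0,0,0,0.2,0,0,0,0,0,0,0.2,0,0,0,0,0,0,0.2,0,0,0.005,0,0,0,0.2,0,0,0.015,0,0,0,0.2,0,0,0.03,0,0,0,0.2,0,0,0.04,0,0,0,0.2,0,0,0.04,0,0,0]

```text
clock: 14.88
position: [460.9, -196.8, 266.7]
eef_rot: [-0.167, -3.133, 0.001]
contact_force: [1.7, -1.4, 0.6]
opening: 0.402
grip_force: 0.0
```

```bash
cat > chk.py <<'E'
from fit import *
# compare whitish silhouettes: disc fit in block using predicted silhouettes' upper arc
B=np.array([459.5,-196.4,89.]);yaw=-.107
obs=[]
for nm in("side","scene"):
    d=get_image(nm);c=cam(d);ref=cv2.imread(f"pics/{nm}0.png")
    m=cv2.GaussianBlur(np.abs(d["image"].astype(int)-ref).max(2).astype(np.float32),(0,0),1)>22
    for dz in(0,30):
        h=sil(c,B+[0,0,dz],yaw,0)[:,0];t=h[h[:,1].argmin()]
        prof=[int(m[int(round(t[1]+k)),int(round(t[0]))]) for k in range(-12,13)]
        print(nm,"z+",dz,t.round(),"".join(map(str,prof)))
print(state()["position"],state()["contact_force"])
E
python3 chk.py | grep -v "^tip\|^base"
```

```text
side z+ 0 [215. 263.] 1111111111111111111111111
side z+ 30 [216. 245.] 1111001111111111111111111
scene z+ 0 [312. 339.] 0000000000111111111111111
scene z+ 30 [310. 326.] 0000000000000000000000011
[ 463.7889536  -198.06269114  272.63063384] [0.5564654  0.06735235 0.06149506]
```

The scene view puts the disc's top edge within about 2 px of where a fully home disc should be, so it is home. I'll move up a little more and hand in.

Call:
arm_command:
  deltas: [0.2,0,0,0.03,0,0,0,0.2,0,0,0.03,0,0,0,0.2,0,0,0,0,0,0,0.2,0,0,0,0,0,0,0.2,0,0,0,0,0,0]

```text
clock: 15.4
position: [461.8, -197.2, 325.1]
eef_rot: [-0.167, -3.135, 0.002]
contact_force: [0.1, 0.9, -1.2]
opening: 0.396
grip_force: 0.0
```

```bash
python3 -c "
from workcell import *
print(close_job())"
```

```text
the job is handed in; nothing more can be done
None
```

I stood the white disc fully home in the middle pocket (pocket_1), lowered in the gripper, after pocket_2 proved blocked about 30 mm high; the arm never went near the pine discs again after the lift, and the job was handed in at about 15 s (no verdict was returned).

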